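Unscrew a drain-pump filter cap of unknown thread hand

TASK

The drain pump on the worktop has a blue filter cap on a quick thread that may be right- or left-handed: grip the cap by its bar, try loosening it both ways to find the way it opens, turn it free and lift it straight out. Finish while still holding the cap in the gripper, upright and still above the pump, with its filter basket well clear of the pump's mouth. Leave everything else on the worktop where it is.

Things in the scene. Friction and masses are not known exactly. Their poses are not given: they have to be found in the camera images.
- pump: grey drain-pump housing, 74 mm across, flat rim 88 mm high, mouth up, on a screwed-down cradle plate 120 x 100 x 8 mm; cannot move. Below 62 mm: hose spigot to its +x (to 68 mm from the axis), thin spigot to -y (to 62 mm), steel and orange motor to +y (to 64 mm). Origin on the mouth's axis at worktop height, z up. Heading within 0.8 rad of straight
- pump_mouth (a point): centre of the pump's rim, 88 mm above the worktop; axes as the pump's. Thread: from the pump's heading the cap turns freely 0.9 to 1.13 rad (60 degrees) the right way; there it is free to lift straight out; hard stop at 1.16. The wrong way it stops hard after about 0.3 rad. Elsewhere it pulls up under 3 mm. Right way, clockwise or anticlockwise, differs each start and cannot be seen
- cap: loose blue filter cap, 0.07 to 0.12 kg, seated in the mouth. Disc 68 mm across, 6 mm thick, lying on the rim; below it a stem with two lugs (to 28 mm from the axis) and a white filter basket, down to 42 mm below the origin. Origin: centre of the disc's underside, z up; at the start 88 mm above the worktop, axes along the pump's within 0.06 rad. Turning does not raise it
- cap_grip (a point): middle of the straight bar grip on the cap's disc, 20 mm above the cap's origin, axes as the cap's. The bar is 14 mm thick along x, 52 mm long along y, and stands from 6 to 34 mm above the cap's origin: pinch it from above across its 14 mm
- tape_roll: bystander: roll of grey tape, 106 mm across, 48 mm high, lying flat at the left behind the pump. Origin at the centre of its underside
- small_tin: bystander: small red tin, 57 mm across, 72 mm high, at the right behind the pump. Origin at the centre of its underside

How it is judged:
By the outcome, as a careful person would: the job done as asked, in the order asked, and still so for the second after the job is handed in, while the arm keeps its last pose, push and grip.
It also fails if it takes over 51 s, if anything falls off the work surface, if the arm or the gripper's body presses on something with over 40 N, if the wrist force passes 120 N, or if a joint passes its speed limit or range.

ROBOT

A 6-joint arm with a two-finger parallel gripper is mounted at the origin on a cart in front of the work surface, level with it; the furniture and walls round the work are solid. World frame = base frame: x ahead of the robot, y to its left, z up, the work surface at z = 0. Lengths are in m, angles in rad, forces in N, time in s.
With the tool pointing down it reaches from about 0.3 to 0.95 m from the base axis. Payload 3.1 kg.
Tool frame: the origin (TCP) lies at the very end of the fingers, on their centre line; the grasp point (between the pads) lies 19 mm behind it; z points along the fingers, y is the line along which they close (so a half turn about z gives the same grasp; the last joint's range is limited). The gripper opens to 85 mm and grips with 20 to 120 N. Pads are 22 mm wide; open, the fingers measure 114 mm over their backs; the gripper's body (76 mm by 85 mm) begins 54 mm behind the grasp point. The pads swing forward as they close: fully open they stand 13 mm farther back than shut.
Start: joints at [1.141, 0.308, 1.634, -0, 1.2, -0.07], TCP at [0.22, 0.585, 0.231] pointing down, gripper open.
Joint ranges: [-3.06, 3.06], [-0.79, 1.96], [0.05, 2.63], [-1.19, 4.34], [0.05, 2.64], [-2.94, 2.94]. Speed limits (rad/s): [2.79, 2.79, 3.14, 3.14, 3.14, 3.14].

INTERFACE

Orientations are given as a unit quaternion [w, x, y, z].
In Python, from workcell import robot, snapshot gives the robot as it stands.
- The arm moves only by the tool apply_moves, never from a script. Its argument "targets" is a list that holds one entry, the list of rows, each a list of 6 numbers: the shift along the tool's x, y, z each as a share of 0.2 m, from -1 to 1, then the turn, a rotation vector about the tool's x, y, z each as a share of 180 degrees, from -1 to 1. In form: [[[tx, ty, tz, rx, ry, rz], ...]]. A call has 1 to 20 rows; each row shifts and turns the commanded pose from where the row before left it, along the tool's axes as they then stand; what a row does not reach is not made up. A row lasts 1/10 s, in which the tool goes at most 50 mm and 8.59 degrees, less where a joint would pass 70% of its speed; a pose out of reach is approached as far as the arm can. A call with a number of a shift or a turn outside -1 to 1 is refused whole. A call with a gripper value outside its range is refused whole. "hand" is the finger opening in mm, from 0 to 85.4, set as the call begins (left out, the last holds). The fingers move at their own pace and stop on an object; the grip force is fixed at half the most. Time passes only in rows, so rows that do not move let the fingers close. It gives the time, the measured TCP pose, the force, the opening and the grip force at its end, in the units of the state.
- robot.sense(): the state, without advancing time (a new reading comes with each control period).
- snapshot(name): name is "scene" or "side" or "wrist"; returns a dict with "color" (480x640x3 uint8, red, green, blue), "fx", "fy", "cx", "cy" (pixels), "k1" (the pictures are not rectified: a ray, as slopes to the right and down, at radius r is drawn at 1 + k1 r^2 times it, then the intrinsics apply), "rvec" (rotation vector, rad) and "tvec" (3), from world to camera coordinates, as OpenCV has them; the wrist camera has in their place "T_tool_cam" (4x4, takes a point from camera to tool coordinates, whose origin is the TCP and whose axes are the flange's). Camera axes: x right, y down, z forward; pixel columns grow to the right and rows downward; lengths in m; the calibration is good to about 2 mm. A picture is of the moment at which its call begins: read the wrist's pose just before it. There is no depth.
- robot.job_done(): hands the job in; it is judged then, once.
The state is a dict: "time": time; "joint_positions": joint angles; "dq": joint speeds; "joint_torque": joint torques, N m; "position": TCP position; "eef_rot": TCP orientation; "contact_force": force on the tool from outside, world axes, zero at the start; "torque": the same for the moment, N m; "grip_width": opening from 0.0 (shut) to 1.0 (fully open); "grip_force": force on a finger pad.
Only numpy, scipy, OpenCV 4.12 (cv2) and the standard library are available. Lean on these libraries where they do the work, as an engineer would, in place of code of your own. Each camera call takes 0.05 s, during which the arm holds its last target. There are 200 camera calls.

## Working session

There is one attempt and no reset: what is moved stays moved. The work goes in short steps, Python scripts to look and compute and a tool call to move; the robot and the scene stay as the last step left them, time stands still between calls to the robot, and variables do not carry over. Pictures are saved under pics/ and viewed, at most 10 in all, crops included, and the job is handed in when it is done.

Besides the shell and the picture viewer there is one more tool, called after "Emit:" in YAML: its name, and indented under it one key for each argument. apply_moves: Moves the arm, as the interface text tells. Its arguments: {"type":"object","properties":{"targets":{"type":"array"},"hand":{"type":"number"}},"required":["targets"]}

```bash
mkdir -p pics; ls; cat > h.py <<'E'
import numpy as np, cv2
from workcell import robot, snapshot
def ray(s,uv):
    p=np.array([[(uv[0]-s['cx'])/s['fx'],(uv[1]-s['cy'])/s['fy']]])
    d=p[0].copy()
    for _ in range(20): d=p[0]/(1+s['k1']*(d@d))
    d=np.array([*d,1.])
    R=cv2.Rodrigues(np.array(s['rvec'],float))[0]; t=np.array(s['tvec'],float)
    return -R.T@t, R.T@d
def plane(s,uv,z):
    o,d=ray(s,uv); return o+d*(z-o[2])/d[2]
E
python3 - <<'E'
from h import *
st=robot.sense(); print({k:np.round(v,3) for k,v in st.items()})
a=[]
for n in("scene","side"):
    s=snapshot(n); cv2.imwrite(f"pics/{n}0.png",s['color'][...,::-1]); np.save(f"{n}0.npy",s,allow_pickle=True)
    hsv=cv2.cvtColor(s['color'],cv2.COLOR_RGB2HSV)
    m=cv2.inRange(hsv,(95,120,40),(130,255,255))
    k,l,stt,c=cv2.connectedComponentsWithStats(m)
    for i in range(1,k):
        if stt[i,4]>80: print(n,stt[i],c[i],plane(s,c[i],.1))
E
```

```text
pics
{'time': np.float64(0.0), 'joint_positions': array([ 1.141,  0.309,  1.635,  0.   ,  1.2  , -0.07 ]), 'dq': array([ 0.001, -0.002, -0.   ,  0.001, -0.001,  0.001]), 'joint_torque': array([-0.0000e+00, -4.1527e+01, -2.7666e+01,  0.0000e+00,  1.0000e-02,
       -0.0000e+00]), 'position': array([0.22 , 0.584, 0.23 ]), 'eef_rot': array([-0.   ,  0.179,  0.984, -0.001]), 'contact_force': array([0.307, 0.266, 0.254]), 'torque': array([-0.039,  0.026,  0.039]), 'grip_force': np.float64(0.0), 'grip_width': np.float64(1.0)}
scene [337 103  26  47 728] [350.23901099 129.59478022] [1.00190712 0.56776966 0.1       ]
scene [344 153  19  14 110] [354.13636364 157.3       ] [0.90172989 0.37111289 0.1       ]
scene [336 174  16  20 249] [343.04417671 182.9437751 ] [0.79221812 0.24263535 0.1       ]
scene [286 268  34  31 676] [301.98816568 285.71745562] [ 0.51439449 -0.09288022  0.1       ]
scene [300 413  14  16 135] [305.93333333 420.08148148] [ 0.39332891 -0.36340597  0.1       ]
side [320  56  10  46 235] [324.73617021  76.15319149] [ 0.97648686 -1.60655537  0.1       ]
side [358 219  32  26 465] [373.85806452 234.66451613] [ 0.51698427 -0.07452259  0.1       ]
side [  12  252  100  173 7376] [ 59.52697939 337.87201735] [0.92364805 0.33185444 0.1       ]
```

View pics/scene0.png

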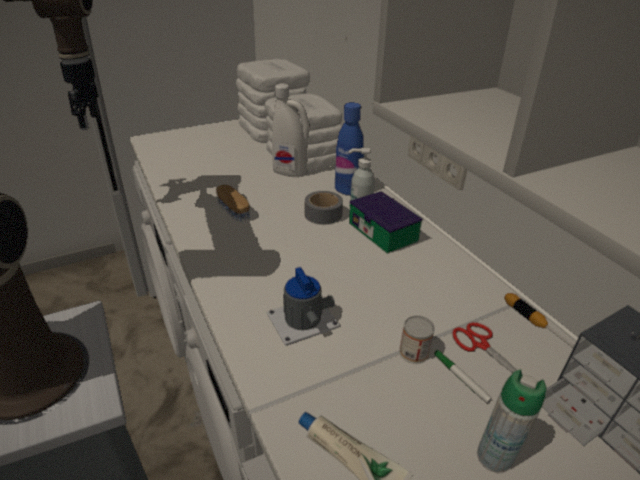

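View pics/side0.png

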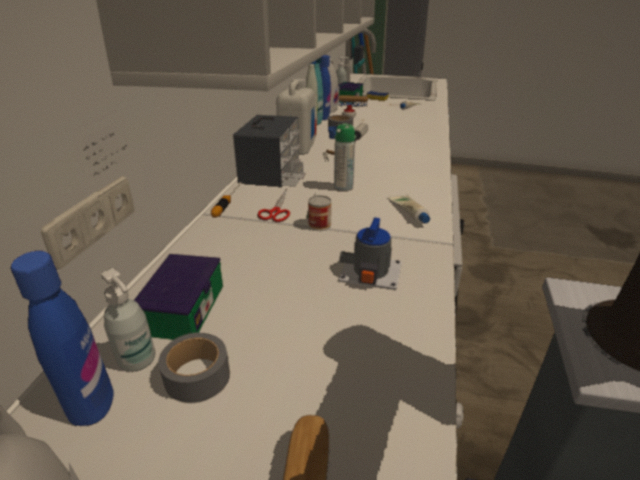

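The scene picture shows the pump with its blue cap at about (302,286), and the side picture shows it at (374,235). Rays from both put the cap near x 0.515, y -0.085. Its orange motor faces the side camera, and the tin and tape are well away. I'll move above it and look with the wrist camera.

Emit:
apply_moves:
  targets:
    - [[-0.124,-0.131,-0.022,0,0,0],[-0.124,-0.131,-0.022,0,0,0],[-0.124,-0.131,-0.022,0,0,0],[-0.124,-0.131,-0.022,0,0,0],[-0.124,-0.131,-0.022,0,0,0],[-0.124,-0.131,-0.022,0,0,0],[-0.124,-0.131,-0.022,0,0,0],[-0.124,-0.131,-0.022,0,0,0],[-0.124,-0.131,-0.022,0,0,0],[-0.124,-0.131,-0.022,0,0,0],[-0.124,-0.131,-0.022,0,0,0],[-0.124,-0.131,-0.022,0,0,0],[-0.124,-0.131,-0.022,0,0,0],[-0.124,-0.131,-0.022,0,0,0],[-0.124,-0.131,-0.022,0,0,0],[-0.124,-0.131,-0.022,0,0,0],[-0.124,-0.131,-0.022,0,0,0],[-0.124,-0.131,-0.022,0,0,0],[-0.124,-0.131,-0.022,0,0,0],[0,0,0,0,0,0]]

```text
time: 2.1
position: [0.4873, -0.0504, 0.3151]
eef_rot: [0.001, 0.181, 0.983, -0.001]
contact_force: [-0.8, -0.2, -0.1]
grip_width: 1.001
grip_force: 0.0
```

```bash
cat >> h.py <<'E'
from scipy.spatial.transform import Rotation as Ro
def Tt(st):
    w,x,y,z=st['eef_rot']; T=np.eye(4); T[:3,:3]=Ro.from_quat([x,y,z,w]).as_matrix(); T[:3,3]=st['position']; return T
def wsnap(name):
    st=robot.sense(); s=snapshot("wrist"); cv2.imwrite(f"pics/{name}.png",s['color'][...,::-1])
    M=np.linalg.inv(Tt(st)@np.array(s['T_tool_cam'])); s['rvec']=cv2.Rodrigues(M[:3,:3])[0]; s['tvec']=M[:3,3]
    return st,s
E
python3 - <<'E'
from h import *
st,s=wsnap("w1")
print({k:np.round(v,3) for k,v in st.items()}); print(np.round(s['T_tool_cam'],3)); np.save("w1.npy",s,allow_pickle=True); 
E
```

```text
{'time': np.float64(2.1), 'joint_positions': array([-0.191, -0.03 ,  1.846, -0.002,  1.323, -1.397]), 'dq': array([ 0.055, -0.023,  0.047,  0.055,  0.032,  0.04 ]), 'joint_torque': array([ -0.957, -27.029, -29.288,  -0.25 ,  -0.126,  -0.189]), 'position': array([ 0.487, -0.05 ,  0.315]), 'eef_rot': array([ 0.001,  0.181,  0.983, -0.001]), 'contact_force': array([-0.846, -0.158, -0.088]), 'torque': array([ 0.009, -0.008, -0.027]), 'grip_force': np.float64(0.0), 'grip_width': np.float64(1.001)}
[[ 0.    -0.962 -0.274  0.07 ]
 [ 1.     0.001 -0.001 -0.001]
 [ 0.002 -0.274  0.962 -0.143]
 [ 0.     0.     0.     1.   ]]
```

View pics/w1.png

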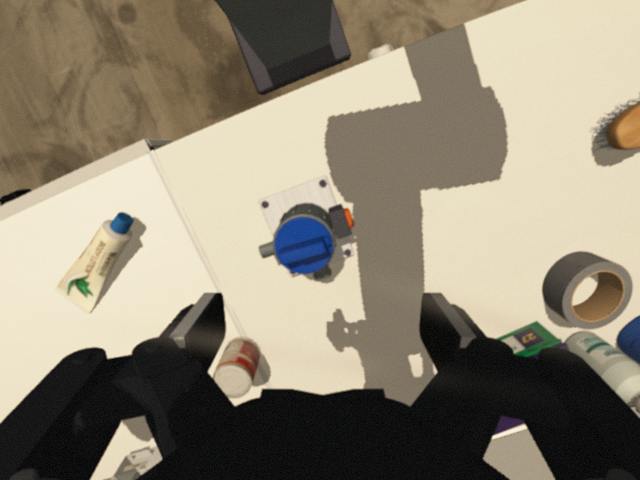

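The wrist picture shows the blue disc at about (305,246). Its bar runs close to the image row direction, slightly tilted, with the orange motor (+y) to the right at (347,218) and the tin at (238,368). Next I'll measure the disc centre and bar heading.

```bash
python3 - <<'E'
from h import *
s=np.load("w1.npy",allow_pickle=True).item()
hsv=cv2.cvtColor(s['color'],cv2.COLOR_RGB2HSV)
m=cv2.inRange(hsv,(100,120,30),(130,255,255)); m[:,:250]=0;m[:,360:]=0;m[:180]=0;m[300:]=0
c=max(cv2.findContours(m,cv2.RETR_EXTERNAL,cv2.CHAIN_APPROX_NONE)[0],key=cv2.contourArea)
h=cv2.convexHull(c)[:,0].astype(float)
P=np.array([plane(s,p,.094)[:2] for p in cv2.convexHull(c)[:,0]])
(cx,cy),r=cv2.minEnclosingCircle(P.astype(np.float32)); print("disc",cx,cy,r)
# rectified topdown views at two heights around centre, 0.25mm/px, x up y left
def top(z,n=240,mm=.0004):
    R=cv2.Rodrigues(s['rvec'])[0]; t=np.array(s['tvec']); g=np.arange(n)-n/2
    X=cx-g[:,None]*mm+0*g[None]; Y=cy-g[None]*mm+0*g[:,None]
    p=np.stack([X,Y,X*0+z],-1)@R.T+t; d=p[...,:2]/p[...,2:]; r2=(d**2).sum(-1,keepdims=True); d=d*(1+s['k1']*r2)
    return cv2.remap(s['color'],(d[...,0]*s['fx']+s['cx']).astype(np.float32),(d[...,1]*s['fy']+s['cy']).astype(np.float32),cv2.INTER_CUBIC)
im=np.hstack([top(.094),top(.122)]); im=cv2.resize(im,(800,400),interpolation=cv2.INTER_CUBIC); cv2.imwrite("pics/top.png",np.clip(im*1.6,0,255)[...,::-1].astype(np.uint8))
E
```

```text
disc 0.5180780291557312 -0.08755766600370407 0.03372726961970329
```

View pics/top.png

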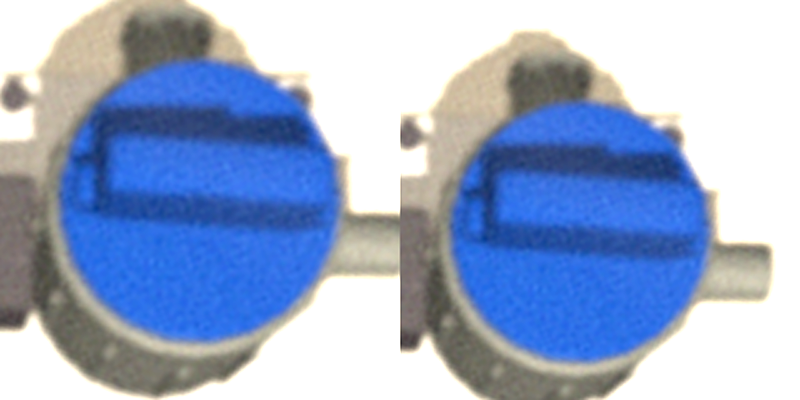

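The disc measures 67.5 mm across and the bar 14 x 49 mm, so both sizes check. The centre is near (0.518, -0.0875) and the heading about -0.08 rad. I'll line up, lower and look again from closer.

Emit:
apply_moves:
  targets:
    - [[-0.105,-0.059,0.15,0,0,0],[-0.105,-0.059,0.15,0,0,0],[0,0,0,0,0,0.0457],[0,0,0,0,0,0.0457],[0,0,0,0,0,0.0457],[0,0,0,0,0,0.0457],[0,0,0,0,0,0.0457],[0,0,0,0,0,0.0457],[0,0,0,0,0,0.0457],[0,0,0,0,0,0.0457],[0,0,0,0,0,0.0457],[0,0,0,0,0,0],[0,0,0,0,0,0]]
  hand: 45

```text
time: 3.45
position: [0.5163, -0.0828, 0.2545]
eef_rot: [-0.0, 0.734, 0.679, -0.0]
contact_force: [-0.2, -0.1, -0.7]
grip_width: 0.529
grip_force: 0.0
```

```bash
python3 - <<'E'
from h import *
st,s=wsnap("w2"); np.save("w2.npy",s,allow_pickle=True)
T=Tt(st); print(st['position'],st['joint_positions'].round(3),"yaw y",np.arctan2(T[1,1],T[0,1]),"tilt",T[:3,2], st['contact_force'])
hsv=cv2.cvtColor(s['color'],cv2.COLOR_RGB2HSV)
m=cv2.inRange(hsv,(100,120,30),(130,255,255))
c=max(cv2.findContours(m,cv2.RETR_EXTERNAL,cv2.CHAIN_APPROX_NONE)[0],key=cv2.contourArea)
print(cv2.boundingRect(c))
P=np.array([plane(s,p,.094)[:2] for p in cv2.convexHull(c)[:,0]])
(cx,cy),r=cv2.minEnclosingCircle(P.astype(np.float32)); print("disc",cx,cy,r)
n,mm=240,.0004
def top(z):
    g=np.arange(n)-n/2;X=cx-g[:,None]*mm+0*g[None]; Y=cy-g[None]*mm+0*g[:,None]
    R=cv2.Rodrigues(s['rvec'])[0]; p=np.stack([X,Y,X*0+z],-1)@R.T+np.array(s['tvec']); d=p[...,:2]/p[...,2:]; d=d*(1+s['k1']*(d**2).sum(-1,keepdims=True))
    return cv2.remap(s['color'],(d[...,0]*s['fx']+s['cx']).astype(np.float32),(d[...,1]*s['fy']+s['cy']).astype(np.float32),cv2.INTER_CUBIC)
im=np.hstack([top(.094),top(.122)]); cv2.imwrite("pics/top2.png",np.clip(cv2.resize(im,(800,400))*1.6,0,255)[...,::-1].astype(np.uint8))
E
```

```text
[ 0.51631745 -0.08275788  0.254511  ] [-0.242  0.089  1.848  0.     1.206 -0.165] yaw y -0.07715352646919568 tilt [-8.91376097e-04  5.04179345e-04 -9.99999476e-01] [-0.19430108 -0.05016191 -0.70581778]
(291, 191, 72, 71)
disc 0.5190275311470032 -0.08871158957481384 0.03429677337408066
```

View pics/top2.png

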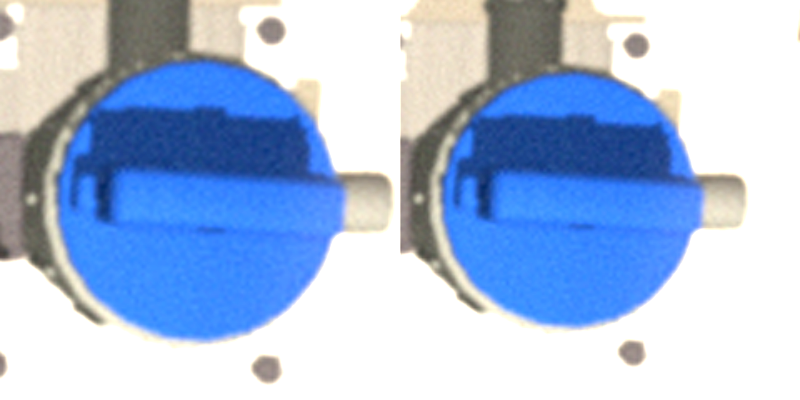

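In the rectified view the bar top is centred at about (597,201), within 1 mm of the disc centre, and its heading is about -0.04. I'll correct for that and lower onto it.

Emit:
apply_moves:
  targets:
    - [[-0.025,0.0145,0,0,0,-0.012],[0,0,0.13,0,0,0],[0,0,0.13,0,0,0],[0,0,0.13,0,0,0],[0,0,0.13,0,0,0],[0,0,0.13,0,0,0],[0,0,0.06,0,0,0],[0,0,0.04,0,0,0],[0,0,0.02,0,0,0],[0,0,0,0,0,0],[0,0,0,0,0,0]]

```text
time: 4.6
position: [0.5203, -0.0892, 0.102]
eef_rot: [0.001, 0.722, 0.692, 0.001]
contact_force: [0.6, 0.3, 1.1]
grip_width: 0.526
grip_force: 0.0
```

```bash
python3 - <<'E'
from h import *
st,s=wsnap("w3")
T=Tt(st); print(st['position'],"yaw y",np.arctan2(T[1,1],T[0,1]),"tilt",T[:3,2], st['contact_force'],st['torque'])
E
```

```text
[ 0.52030493 -0.08918146  0.10196323] yaw y -0.04323014658644563 tilt [ 2.05945170e-03 -5.27874609e-04 -9.99997740e-01] [0.60262801 0.27079647 1.05512963] [0.00662094 0.03828406 0.00374721]
```

View pics/w3.png

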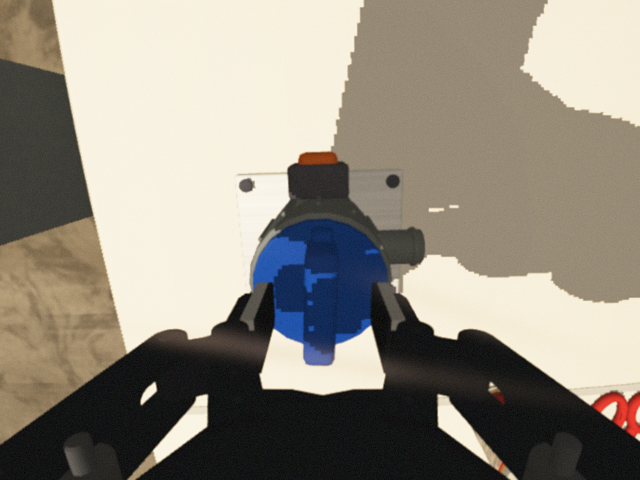

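The bar is centred between the fingers, at column 322 against a finger midpoint of about 323, and runs along the image column. I'll go down 3 mm and close.

Emit:
apply_moves:
  targets:
    - [[0,0,0.015,0,0,0],[0,0,0,0,0,0],[0,0,0,0,0,0],[0,0,0,0,0,0],[0,0,0,0,0,0],[0,0,0,0,0,0],[0,0,0,0,0,0],[0,0,0,0,0,0],[0,0,0,0,0,0],[0,0,0,0,0,0]]
  hand: 0

```text
time: 5.65
position: [0.5197, -0.0891, 0.0983]
eef_rot: [0.0, 0.722, 0.692, 0.0]
contact_force: [0.7, -0.4, 5.6]
grip_width: 0.149
grip_force: 60.3
```

```bash
cat > q.py <<'E'
from h import *
st=robot.sense();T=Tt(st); print(st['time'],st['position'].round(4),"yaw",np.arctan2(T[1,1],T[0,1]).round(4),"zax",T[:3,2].round(3),"F",np.round(st['contact_force'],1),"M",np.round(st['torque'],2),st['grip_width'],st['grip_force'],st['joint_positions'].round(2))
E
python3 q.py
```

```text
5.65 [ 0.5197 -0.0891  0.0983] yaw -0.0434 zax [ 0.001 -0.    -1.   ] F [ 0.7 -0.4  5.6] M [-0.02  0.07 -0.06] 0.14937169249492555 60.29096245765686 [-0.25  0.29  1.96 -0.    0.89 -0.21]
```

The grip is on. Next I'll try anticlockwise from above, which is negative tool z, in small steps.

Emit:
apply_moves:
  targets:
    - [[0,0,0,0,0,-0.02],[0,0,0,0,0,-0.02],[0,0,0,0,0,-0.02],[0,0,0,0,0,-0.02],[0,0,0,0,0,-0.015],[0,0,0,0,0,-0.01],[0,0,0,0,0,-0.01],[0,0,0,0,0,0],[0,0,0,0,0,0]]

```text
time: 6.55
position: [0.5198, -0.0889, 0.0983]
eef_rot: [0.0, 0.587, 0.81, 0.0]
contact_force: [0.1, 1.1, 4.8]
grip_width: 0.149
grip_force: 61.0
```

```bash
python3 q.py
```

```text
6.55 [ 0.5198 -0.0889  0.0983] yaw 0.3161 zax [ 0.001  0.    -1.   ] F [0.1 1.1 4.8] M [ 0.03 -0.01 -0.38] 0.14934294919211308 60.97227931022644 [-0.25  0.29  1.96  0.    0.89 -0.57]
```

Emit:
apply_moves:
  targets:
    - [[0,0,0,0,0,-0.01],[0,0,0,0,0,-0.01],[0,0,0,0,0,-0.01],[0,0,0,0,0,0],[0,0,0,0,0,0]]

```text
time: 7.05
position: [0.5199, -0.0889, 0.0983]
eef_rot: [0.0, 0.551, 0.834, 0.001]
contact_force: [-0.5, -0.6, 5.1]
grip_width: 0.149
grip_force: 83.5
```

```bash
python3 q.py
```

```text
7.05 [ 0.5199 -0.0889  0.0983] yaw 0.4032 zax [ 0.002  0.002 -1.   ] F [-0.5 -0.6  5.1] M [-0.11  0.07 -1.81] 0.14938980809708077 83.46813948825002 [-0.25  0.29  1.96  0.    0.89 -0.66]
```

Torque rose to 1.8 N m at about +0.36 rad, so that is the hard stop and anticlockwise is the wrong way. I'll turn clockwise, watching the torque.

Emit:
apply_moves:
  targets:
    - [[0,0,0,0,0,0.02],[0,0,0,0,0,0.03],[0,0,0,0,0,0.03],[0,0,0,0,0,0.03],[0,0,0,0,0,0.03],[0,0,0,0,0,0.03],[0,0,0,0,0,0.03],[0,0,0,0,0,0.02],[0,0,0,0,0,0.02],[0,0,0,0,0,0.02],[0,0,0,0,0,0],[0,0,0,0,0,0]]

```text
time: 8.25
position: [0.5195, -0.089, 0.0982]
eef_rot: [0.0, 0.835, 0.55, 0.0]
contact_force: [-0.2, -0.1, 6.1]
grip_width: 0.149
grip_force: 60.6
```

```bash
python3 q.py
```

```text
8.25 [ 0.5195 -0.089   0.0982] yaw -0.4052 zax [ 0. -0. -1.] F [-0.2 -0.1  6.1] M [ 0.04  0.12 -0.09] 0.1490809496729147 60.59083700180054 [-0.25  0.29  1.96 -0.    0.89  0.15]
```

It turns freely past -0.4, so clockwise is the way it opens. Continuing to about -1.04.

Emit:
apply_moves:
  targets:
    - [[0,0,0,0,0,0.03],[0,0,0,0,0,0.03],[0,0,0,0,0,0.03],[0,0,0,0,0,0.03],[0,0,0,0,0,0.03],[0,0,0,0,0,0.03],[0,0,0,0,0,0.01],[0,0,0,0,0,0.01],[0,0,0,0,0,0],[0,0,0,0,0,0]]

```text
time: 9.25
position: [0.5196, -0.0889, 0.0982]
eef_rot: [0.0, 0.964, 0.265, 0.0]
contact_force: [-0.7, 0.1, 5.9]
grip_width: 0.147
grip_force: 60.6
```

```bash
python3 q.py
```

```text
9.25 [ 0.5196 -0.0889  0.0982] yaw -1.0335 zax [ 0. -0. -1.] F [-0.7  0.1  5.9] M [ 0.1   0.09 -0.05] 0.1466326017152712 60.56607127189636 [-0.25  0.29  1.96  0.    0.89  0.78]
```

Free, with no torque. I'll try a small lift, going straight up 6 mm.

Emit:
apply_moves:
  targets:
    - [[0,0,-0.01,0,0,0],[0,0,-0.01,0,0,0],[0,0,-0.01,0,0,0],[0,0,0,0,0,0],[0,0,0,0,0,0]]

```text
time: 9.75
position: [0.5191, -0.0889, 0.1036]
eef_rot: [-0.0, 0.964, 0.266, -0.0]
contact_force: [0.8, -0.1, -1.0]
grip_width: 0.152
grip_force: 59.6
```

```bash
python3 q.py
```

```text
9.75 [ 0.5191 -0.0889  0.1036] yaw -1.033 zax [-0.001  0.    -1.   ] F [ 0.8 -0.1 -1. ] M [-0.02  0.02 -0.04] 0.15183546411378435 59.571322202682495 [-0.25  0.28  1.96 -0.    0.9   0.78]
```

The only load is about 1 N, which is the cap's weight, so it is free. Lifting a further 96 mm straight up.

Emit:
apply_moves:
  targets:
    - [[0,0,-0.02,0,0,0],[0,0,-0.03,0,0,0],[0,0,-0.04,0,0,0],[0,0,-0.04,0,0,0],[0,0,-0.04,0,0,0],[0,0,-0.05,0,0,0],[0,0,-0.05,0,0,0],[0,0,-0.05,0,0,0],[0,0,-0.05,0,0,0],[0,0,-0.04,0,0,0],[0,0,-0.03,0,0,0],[0,0,-0.02,0,0,0],[0,0,-0.02,0,0,0],[0,0,0,0,0,0],[0,0,0,0,0,0],[0,0,0,0,0,0],[0,0,0,0,0,0],[0,0,0,0,0,0]]

```text
time: 11.55
position: [0.5191, -0.0889, 0.1996]
eef_rot: [-0.0, 0.964, 0.266, -0.0]
contact_force: [-0.1, -0.5, -0.8]
grip_width: 0.157
grip_force: 59.6
```

```bash
python3 q.py; python3 - <<'E'
from h import *
a,b=[snapshot(n)['color'] for n in("scene","side")]
cv2.imwrite("pics/end.png",cv2.resize(np.hstack([a[180:370,200:400],b[130:320,275:475]]),(800,380))[...,::-1])
E
```

```text
11.55 [ 0.5191 -0.0889  0.1996] yaw -1.033 zax [-0.001  0.    -1.   ] F [-0.1 -0.5 -0.8] M [-0.05  0.01  0.  ] 0.15653984419410774 59.57856595516205 [-0.25  0.15  1.89 -0.    1.1   0.78]
```

View pics/end.png

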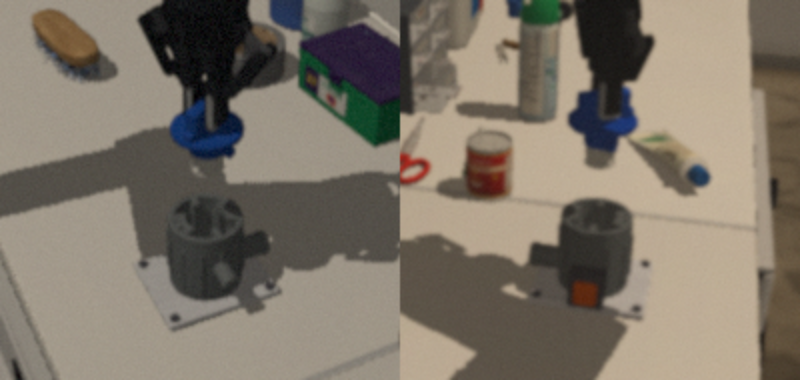

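The cap is held upright above the open mouth, with the disc at (205,130) and (603,115) in the two crops and the basket clear of the rim. The tin hasn't moved. The opening crept slightly during the lift, so I'll check that it is steady before handing in.

Emit:
apply_moves:
  targets:
    - [[0,0,0,0,0,0],[0,0,0,0,0,0],[0,0,0,0,0,0],[0,0,0,0,0,0],[0,0,0,0,0,0],[0,0,0,0,0,0],[0,0,0,0,0,0],[0,0,0,0,0,0],[0,0,0,0,0,0],[0,0,0,0,0,0]]

```text
time: 12.65
position: [0.5193, -0.089, 0.1999]
eef_rot: [0.0, 0.964, 0.266, 0.0]
contact_force: [-0.1, 0.6, -0.9]
grip_width: 0.153
grip_force: 59.6
```

```bash
python3 q.py; python3 - <<'E'
from h import *
import time
for k in range(3):
  out=[]
  for n in("scene","side"):
    s=snapshot(n); m=cv2.inRange(cv2.cvtColor(s['color'],cv2.COLOR_RGB2HSV),(100,110,30),(130,255,255))
    w=np.zeros_like(m); 
    if n=="scene": w[215:265,275:330]=1
    else: w[165:210,355:400]=1
    ys,xs=np.nonzero(m*w); out+=[xs.mean(),ys.mean(),xs.min(),xs.max(),ys.min(),ys.max()]
  print(np.round(out,2), robot.sense()['grip_width'])
E
```

```text
12.65 [ 0.5193 -0.089   0.1999] yaw -1.033 zax [ 0. -0. -1.] F [-0.1  0.6 -0.9] M [-0.01  0.   -0.  ] 0.1531286681807126 59.57902908325195 [-0.25  0.15  1.89 -0.    1.1   0.78]
[302.17 245.8  285.   320.   229.   258.   375.69 190.41 360.   392.
 174.   204.  ] 0.14874963053886672
[302.23 245.79 285.   320.   229.   258.   375.69 190.28 360.   392.
 174.   204.  ] 0.15152972827618832
[302.2  245.83 285.   320.   229.   258.   375.68 190.34 360.   392.
 174.   204.  ] 0.15073801181173424
```

The cap is steady, and the opening change was only sensor noise. Handing in.

```bash
python3 -c "from workcell import robot; print(robot.job_done())"
```

```text
the job is handed in; nothing more can be done
None
```

The cap opened clockwise (anticlockwise hit its hard stop), and I handed the job in with it lifted straight out and held upright and steady about 100 mm above the pump's mouth, its basket well clear.

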